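# Find the tired spring foot

## Task

Three sprung rubber feet for the pottery wheel stand on checking boards. With a fingertip press each rubber pad about a centimetre down and let it up again, going in turn from the robot's left (+y) to its right, to feel which spring is the softest; then push the metal tag on the softest one's board fully down to mark it, leaving the other two tags up, and come away. Nothing is to be picked up, and the pottery and tools standing around must stay where they are.

Things in the scene. Friction and masses are not known exactly. Their poses are not given: they have to be found in the camera images.
- mount_a: Checking board, one of three that look exactly alike: a plywood plate 120 x 60 x 18 mm fixed to the table, a round black rubber pad on a coil spring at one end and a T-shaped bare metal tag in a wooden holder at the other. Origin: centre of the plate's underside, on the table. x runs along the plate from the pad (at x = -35 mm) to the tag (at x = +35 mm), z is up. The letter says nothing about place or stiffness
- pad_a_top (a point): Centre of the top face of the rubber pad of mount_a: pad 48 mm across, its top 62 mm above the table when free; moves with the pad
- pad_a (a joint): How far the pad of mount_a is pressed down, m: 0 = up, 0.014 = bottomed. It springs back when let go. At rest the three stand level to within 0.3 mm. The push needed is 0 to 0.5 N plus stiffness x depth; the three springs differ, each at least twice as stiff as the next softer one: held 10 mm down the softest needs about 2.5 N and the hardest about 12 N
- tag_a_top (a point): Centre of the top face of the tag of mount_a: flat metal head 22 (along the plate) x 34 mm, its top 58 mm above the table when fully up and 44 mm when fully down; moves with the tag
- tag_a (a joint): How far the tag of mount_a is pushed down into its holder, m: 0 = fully up, 0.014 = fully down, head on the holder. It starts 0 to 2 mm down; it needs about 3 N to move and stays where it is left
- mount_b: Checking board, one of three that look exactly alike: a plywood plate 120 x 60 x 18 mm fixed to the table, a round black rubber pad on a coil spring at one end and a T-shaped bare metal tag in a wooden holder at the other. Origin: centre of the plate's underside, on the table. x runs along the plate from the pad (at x = -35 mm) to the tag (at x = +35 mm), z is up. The letter says nothing about place or stiffness
- pad_b_top (a point): Centre of the top face of the rubber pad of mount_b: pad 48 mm across, its top 62 mm above the table when free; moves with the pad
- pad_b (a joint): How far the pad of mount_b is pressed down, m: 0 = up, 0.014 = bottomed. It springs back when let go. At rest the three stand level to within 0.3 mm. The push needed is 0 to 0.5 N plus stiffness x depth; the three springs differ, each at least twice as stiff as the next softer one: held 10 mm down the softest needs about 2.5 N and the hardest about 12 N
- tag_b_top (a point): Centre of the top face of the tag of mount_b: flat metal head 22 (along the plate) x 34 mm, its top 58 mm above the table when fully up and 44 mm when fully down; moves with the tag
- tag_b (a joint): How far the tag of mount_b is pushed down into its holder, m: 0 = fully up, 0.014 = fully down, head on the holder. It starts 0 to 2 mm down; it needs about 3 N to move and stays where it is left
- mount_c: Checking board, one of three that look exactly alike: a plywood plate 120 x 60 x 18 mm fixed to the table, a round black rubber pad on a coil spring at one end and a T-shaped bare metal tag in a wooden holder at the other. Origin: centre of the plate's underside, on the table. x runs along the plate from the pad (at x = -35 mm) to the tag (at x = +35 mm), z is up. The letter says nothing about place or stiffness
- pad_c_top (a point): Centre of the top face of the rubber pad of mount_c: pad 48 mm across, its top 62 mm above the table when free; moves with the pad
- pad_c (a joint): How far the pad of mount_c is pressed down, m: 0 = up, 0.014 = bottomed. It springs back when let go. At rest the three stand level to within 0.3 mm. The push needed is 0 to 0.5 N plus stiffness x depth; the three springs differ, each at least twice as stiff as the next softer one: held 10 mm down the softest needs about 2.5 N and the hardest about 12 N
- tag_c_top (a point): Centre of the top face of the tag of mount_c: flat metal head 22 (along the plate) x 34 mm, its top 58 mm above the table when fully up and 44 mm when fully down; moves with the tag
- tag_c (a joint): How far the tag of mount_c is pushed down into its holder, m: 0 = fully up, 0.014 = fully down, head on the holder. It starts 0 to 2 mm down; it needs about 3 N to move and stays where it is left
- beast_1: Bystander: loose grey clay animal figure about 40 x 23 x 27 mm high, standing close beside one of the boards; origin at the centre of its underside
- beast_2: Bystander: loose grey clay animal figure about 40 x 23 x 27 mm high, standing close beside one of the boards; origin at the centre of its underside
- beast_3: Bystander: loose grey clay animal figure about 40 x 23 x 27 mm high, standing close beside one of the boards; origin at the centre of its underside
- bowl: Bystander: loose glazed bowl, 120 mm across, 45 mm high, beyond the boards; origin under its centre
- jar: Bystander: loose glass jar, 60 mm across, 80 mm high, beyond the boards; origin under its centre
- cup: Bystander: loose terracotta cup, 64 mm across, 70 mm high, beyond the boards; origin under its centre
- spatula: Bystander: loose wooden-handled spatula about 190 mm long lying beyond the left-hand board, at the left; origin under it, x along it

How it is judged:
On the way, in this order (a step that is already met when the one before it is completed fails the run):
1. the pad on the robot's left is pressed at least 6 mm down (((world y of mount_a above 0.11 m and value of joint pad_a above 0.006 m) or (world y of mount_b above 0.11 m and value of joint pad_b above 0.006 m) or (world y of mount_c above 0.11 m and value of joint pad_c above 0.006 m))), for 0.1 s.
2. the pad in the middle is pressed at least 6 mm down (((world y of mount_a between -0.11 and 0.11 m and value of joint pad_a above 0.006 m) or (world y of mount_b between -0.11 and 0.11 m and value of joint pad_b above 0.006 m) or (world y of mount_c between -0.11 and 0.11 m and value of joint pad_c above 0.006 m))), for 0.1 s.
3. the pad on the robot's right is pressed at least 6 mm down (((world y of mount_a below -0.11 m and value of joint pad_a above 0.006 m) or (world y of mount_b below -0.11 m and value of joint pad_b above 0.006 m) or (world y of mount_c below -0.11 m and value of joint pad_c above 0.006 m))), for 0.1 s.
4. the tag of the softest pad is pushed at least 11 mm down, after all three pads were pressed (((value of joint tag_a above 0.011 m and value of joint pad_a above 0.0001 m) or (value of joint tag_b above 0.011 m and value of joint pad_b above 0.0001 m) or (value of joint tag_c above 0.011 m and value of joint pad_c above 0.0001 m))), for 0.2 s.
At the end, for the whole second after the job is handed in: The softest pad's tag (that spring alone sags about 0.2 mm at rest, too little to see or read) is at least 11 of its 14 mm down, the other tags under 6 mm, all pads sprung back up within 2 mm, every bystander at rest within 15 mm of its start (((value of joint tag_a above 0.011 m and value of joint pad_a above 0.0001 m) or (value of joint tag_b above 0.011 m and value of joint pad_b above 0.0001 m) or (value of joint tag_c above 0.011 m and value of joint pad_c above 0.0001 m)) and not ((value of joint tag_a above 0.006 m and value of joint pad_a below 0.0001 m) or (value of joint tag_b above 0.006 m and value of joint pad_b below 0.0001 m) or (value of joint tag_c above 0.006 m and value of joint pad_c below 0.0001 m)) and not (value of joint each of tag_a, tag_b above 0.006 m or value of joint each of tag_b, tag_c above 0.006 m or value of joint each of tag_a, tag_c above 0.006 m) and value of joint each of pad_a, pad_b, pad_c below 0.002 m and distance of each of beast_1, beast_2, beast_3, bowl, jar, spatula, cup from where it was at the start of the episode below 0.015 m and linear speed of each of beast_1, beast_2, beast_3, bowl, jar, spatula, cup below 0.02 m/s); the robot touches nothing.
It fails at once if the tag of a firmer pad is pushed more than 6 mm down ((value of joint tag_a above 0.006 m and value of joint pad_a below 0.0001 m) or (value of joint tag_b above 0.006 m and value of joint pad_b below 0.0001 m) or (value of joint tag_c above 0.006 m and value of joint pad_c below 0.0001 m)).
It fails at once if a second tag is pushed more than 6 mm down (value of joint each of tag_a, tag_b above 0.006 m or value of joint each of tag_b, tag_c above 0.006 m or value of joint each of tag_a, tag_c above 0.006 m).
It fails at once if a bystander is lifted, carried or shoved: moved more than 15 mm (distance of any of beast_1, beast_2, beast_3, bowl, jar, spatula, cup from where it was at the start of the episode above 0.015 m).
It also fails if it takes over 51 s, if anything falls off the work surface, if the arm or the gripper's body presses on something with over 40 N, if the wrist force passes 120 N, or if a joint passes its speed limit or range.

## Robot

A 6-joint arm with a two-finger parallel gripper is mounted at the origin on the work surface. World frame = base frame: x ahead of the robot, y to its left, z up, the work surface at z = 0. Lengths are in m, angles in rad, forces in N, time in s.
With the tool pointing down it reaches from about 0.35 to 0.725 m from the base axis. Payload 4.3 kg.
Tool frame: the origin (TCP) lies at the very end of the fingers, on their centre line; the grasp point (between the pads) lies bot.pinch_z behind it (bot.pinch_z is the distance from the TCP to the grasp point, in m); z points along the fingers, y is the line along which they close (so a half turn about z gives the same grasp; the last joint's range is limited). The gripper opens to 85 mm and grips with 20 to 120 N. Pads are 22 mm wide; open, the fingers measure 114 mm over their backs; the gripper's body (76 mm by 85 mm) begins 54 mm behind the grasp point. The pads swing forward as they close: fully open they stand 13 mm farther back than shut.
Start: joints at [1.21, 0.377, 0.081, 1.274, 0, 1.46], TCP at [0.143, 0.557, 0.231] pointing down, gripper open.
Joint ranges: [-2.72, 2.72], [-0.84, 1.66], [-1.02, 1.22], [-1.77, 2.12], [-1.37, 1.28], [-3.14, 3.14]. Speed limits (rad/s): [2.57, 2.57, 3.14, 3.14, 3.14, 3.14].

## Interface

Orientations are given as a unit quaternion [x, y, z, w].
In Python, from bench import bot, eyes gives the robot as it stands.
- The arm moves only by the shell command python3 -m crank 'ROWS' [OPENING]. ROWS is a JSON object of lists of equal length, an entry for each row: "linear": the shift along the tool's x, y, z in units of 100 cm (1.0 is 100 cm), a list of three; "turn": the turn about the tool's z in units of 90 degrees (1.0 is 90 degrees). A call has 1 to 20 rows; each row is the pose to reach, as a shift and turn from the pose commanded when the call began, along the tool's axes at that moment; what a row does not reach only later rows make up. A row lasts 1/12 s, in which the tool goes at most 41.7 mm and 7.16 degrees, less where a joint would pass 70% of its speed; a pose out of reach is approached as far as the arm can. A call with a number of a shift or a turn outside -1 to 1 is refused whole. A call with a gripper value outside its range is refused whole. OPENING is the opening, from 0 (shut) to 1 (fully open), set as the call begins (- or left out, the last holds). The fingers move at their own pace and stop on an object; the grip force is fixed at half the most. Time passes only in rows, so rows that repeat a pose let the fingers close. It gives the time, the measured TCP pose, the force, the opening and the grip force at its end, in the units of the state.
- bot.read_state(): the state, without advancing time (a new reading comes with each control period).
- eyes.camera(name): name is "scene" or "top" or "wrist"; returns the picture (400x640x3 uint8, red, green, blue); there is no depth.
- eyes.calibration(name): a dict with "K" (3x3 intrinsics, pixels), "R" (3x3) and "t" (3): a world point X has camera coordinates R X + t; the wrist camera has in their place "mount" (4x4, takes a point from camera to tool coordinates, whose origin is the TCP and whose axes are the flange's). Camera axes: x right, y down, z forward; pixel columns grow to the right and rows downward; lengths in m; the calibration is good to about 2 mm. A picture is of the moment at which its call begins: read the wrist's pose just before it. calibration takes no time and is no camera call.
- bot.job_done(): hands the job in; it is judged then, once.
Trained networks look in the newest picture that a camera, given by its name, has taken for a name from the list of things; names that differ only in an ending like _2 or _b are one class to them, and where a whole thing is asked for, a point or a joint stands for the part that bears it (a point fixed in the world has none). Each returns a list of dicts, best first, with "conf" (0 to 1); they miss things now and then, are a little off and sometimes report something else, mostly with a low value. They report only what shows in the picture. A call takes as long as a camera call.
- eyes.boxes_of(camera, target): "rect" ([left, top, right, bottom] in pixels, round what is visible of it).
- eyes.tip_of(camera, target): "point" ([row, column] in pixels: a listed point, or the origin of a listed thing).
The state is a dict: "t": time; "joint_positions": joint angles; "qvel": joint speeds; "tau": joint torques, N m; "eef_pos": TCP position; "orientation": TCP orientation; "force": force on the tool from outside, world axes, zero at the start; "ft_torque": the same for the moment, N m; "opening": opening from 0.0 (shut) to 1.0 (fully open); "gripper_force": force on a finger pad.
Only numpy, scipy, OpenCV 4.12 (cv2) and the standard library are available. Lean on these libraries where they do the work, as an engineer would, in place of code of your own. Each camera call takes 0.05 s, during which the arm holds its last target. There are 200 camera calls.

## Working session

There is one attempt and no reset: what is moved stays moved. The work goes in short steps, Python scripts to look and compute and a shell command to move; the robot and the scene stay as the last step left them, time stands still between calls to the robot, and variables do not carry over. Pictures are saved under pics/ and viewed, at most 10 in all, crops included, and the job is handed in when it is done.

```bash
mkdir -p pics; cat > h.py <<'E'
import numpy as np,cv2
from bench import bot,eyes
from scipy.spatial.transform import Rotation as Ro
def ray(cam,rc,z):
    c=eyes.calibration(cam);K=np.array(c["K"])
    d=np.linalg.inv(K)@[rc[1],rc[0],1]
    if cam=="wrist":
        s=bot.read_state();M=np.array(c["mount"]);R=Ro.from_quat(s["orientation"]).as_matrix()
        o=R@M[:3,3]+s["eef_pos"];d=R@M[:3,:3]@d
    else:
        R=np.array(c["R"]);o=-R.T@np.array(c["t"]);d=R.T@d
    return o+d*(z-o[2])/d[2]
def save(cam,n): cv2.imwrite(f"pics/{n}.png",eyes.camera(cam)[:,:,::-1])
E
python3 - <<'E'
from h import *
s=bot.read_state();print(s["t"],s["eef_pos"],s["orientation"],s["force"],bot.pinch_z)
print(Ro.from_quat(s["orientation"]).as_matrix().round(3))
for cam in("top","scene"):
    save(cam,cam+"0")
    for n,z in(("pad_a_top",.062),("tag_a_top",.057),("mount_a",0),("beast_1",0)):
        for d in eyes.tip_of(cam,n): print(cam,n,round(d["conf"],2),np.round(d["point"],0),ray(cam,d["point"],z).round(4))
E
```

```text
0.0 [0.14246222 0.55642855 0.23035547] [ 1.25047351e-01  9.92150271e-01 -9.68612245e-04 -2.47228986e-04] [-0.09653671 -0.55310112 -0.20031492] 0.0187
[[-0.969  0.248 -0.001]
 [ 0.248  0.969 -0.002]
 [ 0.    -0.002 -1.   ]]
top pad_a_top 0.89 [243. 441.] [ 0.4654 -0.2279  0.062 ]
top tag_a_top 0.62 [216. 433.] [ 0.5285 -0.2128  0.057 ]
top mount_a 0.79 [230. 430.] [ 0.4962 -0.2177  0.    ]
top mount_a 0.73 [215. 340.] [0.5339 0.0049 0.    ]
top mount_a 0.58 [224. 232.] [0.5139 0.2754 0.    ]
top beast_1 0.55 [232. 326.] [0.4922 0.0412 0.    ]
top beast_1 0.46 [211. 213.] [0.5456 0.323  0.    ]
scene pad_a_top 0.67 [271. 194.] [ 0.4575 -0.2271  0.062 ]
scene pad_a_top 0.57 [176. 356.] [0.5836 0.2497 0.062 ]
scene tag_a_top 0.72 [279. 230.] [ 0.5307 -0.2035  0.057 ]
scene mount_a 0.97 [292. 216.] [ 0.49   -0.2142  0.    ]
scene mount_a 0.97 [183. 338.] [0.5165 0.2735 0.    ]
scene mount_a 0.92 [238. 289.] [0.5278 0.0037 0.    ]
scene mount_a 0.54 [225. 287.] [0.496  0.0411 0.    ]
scene mount_a 0.33 [278. 225.] [ 0.4791 -0.1751 -0.    ]
scene mount_a 0.16 [218. 273.] [0.4483 0.0446 0.    ]
scene beast_1 0.72 [275. 244.] [ 0.5103 -0.1451  0.    ]
scene beast_1 0.68 [222. 286.] [0.4841 0.0509 0.    ]
scene beast_1 0.59 [175. 357.] [0.5442 0.3402 0.    ]
```

View pics/top0.png

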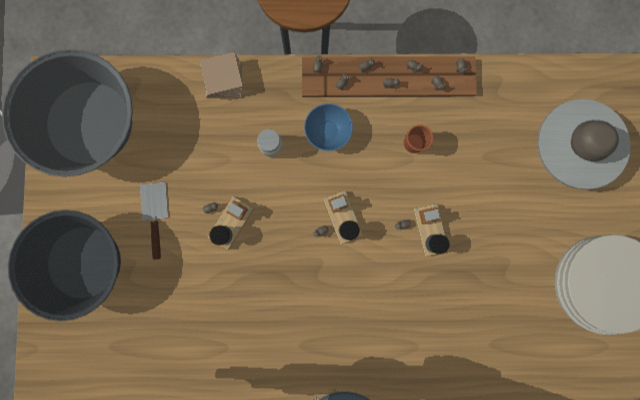

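The top view shows the three boards, with pads at about (row, col) (235,221), (230,349) and (243,438). Their tags are at (210,235), (202,339) and (215,431), and the beasts are beside them at (209,210), (231,321) and (225,403). I'll refine the pads and tags by colour.

```bash
python3 - <<'E'
from h import *
im=cv2.imread("pics/top0.png").astype(int)
for p,t in(((235,221),(210,235)),((230,349),(202,339)),((243,438),(215,431))):
    y,x=np.mgrid[:400,:640]
    m=(im.max(2)<50)&(np.hypot(y-p[0],x-p[1])<15)
    pc=(y[m].mean(),x[m].mean())
    m2=(im.min(2)>115)&(np.hypot(y-t[0],x-t[1])<14)
    tc=(y[m2].mean(),x[m2].mean())
    P=ray("top",pc,.062);T=ray("top",tc,.057)
    print(m.sum(),m2.sum(),np.round(pc,1),np.round(tc,1),P.round(4),T.round(4),np.linalg.norm((P-T)[:2]).round(4),np.hypot(*P[:2]),np.hypot(*T[:2]))
for b in((209,210),(231,321),(225,403)):print(ray("top",b,.013).round(3))
E
```

```text
306 134 [234.8 220.1] [208.8 234.3] [0.4867 0.2918 0.062 ] [0.5481 0.2598 0.057 ] 0.0692 0.56749703489197 0.6065452343806226
277 139 [230.  349.1] [202.  337.7] [ 0.4964 -0.0124  0.062 ] [0.5632 0.0137 0.057 ] 0.0717 0.49658102450483044 0.563397952369339
299 128 [243.7 438.6] [214.2 431.4] [ 0.4634 -0.2226  0.062 ] [ 0.5331 -0.2089  0.057 ] 0.0711 0.5140997819640394 0.5725983023603658
[0.55  0.327 0.013]
[0.495 0.053 0.013]
[ 0.509 -0.149  0.013]
```

```bash
python3 -m crank '{"linear":[[-0.4,-0.171,0.08],[-0.4,-0.171,0.08],[-0.4,-0.171,0.08],[-0.4,-0.171,0.08],[-0.4,-0.171,0.08],[-0.4,-0.171,0.08],[-0.4,-0.171,0.08],[-0.4,-0.171,0.08],[-0.4,-0.171,0.08],[-0.4,-0.171,0.08],[-0.4,-0.171,0.08],[-0.4,-0.171,0.08],[-0.4,-0.171,0.08],[-0.4,-0.171,0.08],[-0.4,-0.171,0.08],[-0.4,-0.171,0.08]],"turn":[0,0,0,0,0,0,0,0,0,0,0,0,0,0,0,0]}' 0
python3 - <<'E'
from h import *
s=bot.read_state();print(s["force"],s["opening"])
save("wrist","w1")
for n,z in(("pad_a_top",.062),("tag_a_top",.057)):
    for d in eyes.tip_of("wrist",n): print(n,round(d["conf"],2),np.round(d["point"]),ray("wrist",d["point"],z).round(4))
print(Ro.from_quat(s["orientation"]).as_matrix().round(3))
E
```

```text
t: 1.83
eef_pos: [0.4869, 0.2931, 0.1517]
orientation: [0.124, 0.992, 0.0, 0.0]
force: [0.1, -0.7, -0.1]
opening: 0.004
gripper_force: 0.0
[ 0.0693489  -0.68865928 -0.10191112] 0.004330452973350922
[[-0.969  0.246  0.   ]
 [ 0.246  0.969  0.   ]
 [-0.     0.    -1.   ]]
```

View pics/w1.png

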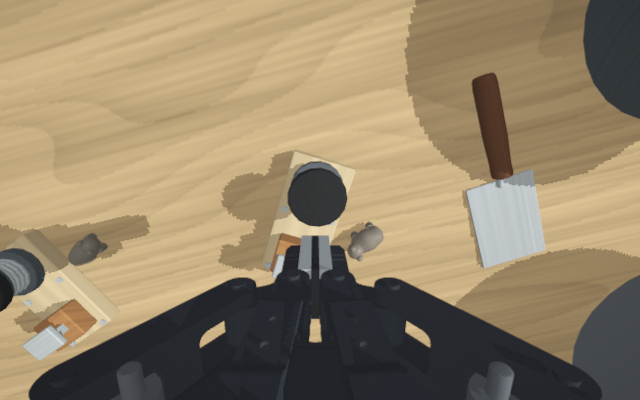

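The wrist view shows the shut fingers at about (235,316) and the left pad centre at (194,317). Its tag is hidden by the fingers and the beast is at (240,365).

```bash
python3 - <<'E'
from h import *
print(ray("wrist",(194,317),.062), bot.read_state()["eef_pos"])
E
python3 -m crank '{"linear":[[0,0,0.03],[0,0,0.06],[0,0,0.08],[0,0,0.08],[0,0,0.08]],"turn":[0,0,0,0,0]}'
```

```text
[0.48178993 0.29526112 0.062     ] [0.4871866  0.29290449 0.15162143]
t: 2.4
eef_pos: [0.4864, 0.2919, 0.0707]
orientation: [0.125, 0.992, -0.001, -0.001]
force: [-0.2, 0.4, -0.3]
opening: 0.001
gripper_force: 0.0
```

```bash
python3 -m crank '{"linear":[[0,0,0.005],[0,0,0.01],[0,0,0.014],[0,0,0.014],[0,0,0.014],[0,0,0.014]],"turn":[0,0,0,0,0,0]}'
python3 -m crank '{"linear":[[0,0,0.0025],[0,0,0.005],[0,0,0.005],[0,0,0.005],[0,0,0.005],[0,0,0.005]],"turn":[0,0,0,0,0,0]}'
python3 -m crank '{"linear":[[0,0,0],[0,0,0]],"turn":[0,0]}'
```

```text
t: 2.9
eef_pos: [0.4893, 0.293, 0.0587]
orientation: [0.125, 0.992, 0.001, 0.001]
force: [1.4, 1.6, 4.0]
opening: 0.003
gripper_force: 2.2
t: 3.4
eef_pos: [0.4894, 0.293, 0.0541]
orientation: [0.125, 0.992, 0.001, 0.002]
force: [-0.2, 0.4, 9.8]
opening: -0.001
gripper_force: 4.8
t: 3.57
eef_pos: [0.4894, 0.293, 0.0542]
orientation: [0.125, 0.992, 0.001, 0.002]
force: [1.4, -0.4, 10.3]
opening: -0.001
gripper_force: 4.8
```

The left pad reads about 10 N at 8 mm, so it's the hard one. I'll press to about 10 mm, let it up and go to the middle.

```bash
python3 -m crank '{"linear":[[0,0,0.002],[0,0,0.002],[0,0,0.002],[0,0,0.002],[0,0,-0.02],[0,0,-0.05],[0,0,-0.05],[0,0,-0.05]],"turn":[0,0,0,0,0,0,0,0]}'
python3 -m crank '{"linear":[[-0.084,-0.292,0],[-0.084,-0.292,0],[-0.084,-0.292,0],[-0.084,-0.292,0],[-0.084,-0.292,0],[-0.084,-0.292,0],[-0.084,-0.292,0],[-0.084,-0.292,0],[-0.084,-0.292,0],[-0.084,-0.292,0],[-0.084,-0.292,0],[-0.084,-0.292,0]],"turn":[0,0,0,0,0,0,0,0,0,0,0,0]}'
```

```text
t: 4.23
eef_pos: [0.4886, 0.2924, 0.1037]
orientation: [0.125, 0.992, 0.001, 0.001]
force: [-0.6, -0.4, -0.3]
opening: 0.006
gripper_force: 0.0
t: 5.23
eef_pos: [0.496, -0.0101, 0.1018]
orientation: [0.124, 0.992, 0.0, -0.001]
force: [0.0, 0.4, -0.1]
opening: 0.003
gripper_force: 0.0
```

```bash
python3 -m crank '{"linear":[[0,0,0.015],[0,0,0.03],[0,0,0.04],[0,0,0.045],[0,0,0.045],[0,0,0.045],[0,0,0.045]],"turn":[0,0,0,0,0,0,0]}'
python3 -m crank '{"linear":[[0,0,0.0025],[0,0,0.005],[0,0,0.005],[0,0,0.005],[0,0,0.005],[0,0,0.005]],"turn":[0,0,0,0,0,0]}'
python3 -m crank '{"linear":[[0,0,0],[0,0,0]],"turn":[0,0]}'
```

```text
t: 5.82
eef_pos: [0.4969, -0.0113, 0.0578]
orientation: [0.125, 0.992, 0.0, 0.0]
force: [-0.2, 0.6, 0.0]
opening: 0.001
gripper_force: 0.5
t: 6.32
eef_pos: [0.4974, -0.0116, 0.0526]
orientation: [0.125, 0.992, 0.0, 0.001]
force: [1.4, 1.0, 2.0]
opening: -0.002
gripper_force: 1.1
t: 6.48
eef_pos: [0.4972, -0.0117, 0.0525]
orientation: [0.125, 0.992, 0.0, 0.001]
force: [0.0, 0.6, 2.3]
opening: 0.001
gripper_force: 1.1
```

The middle pad reads about 2.2 N at 9.5 mm, so it's probably the softest. I'll try the right pad to confirm.

```bash
python3 -m crank '{"linear":[[0,0,0],[0,0,-0.02],[0,0,-0.05],[0,0,-0.05],[-0.02,-0.212,-0.05],[-0.02,-0.212,-0.05],[-0.02,-0.212,-0.05],[-0.02,-0.212,-0.05],[-0.02,-0.212,-0.05],[-0.02,-0.212,-0.05],[-0.02,-0.212,-0.05],[-0.02,-0.212,-0.05],[-0.02,-0.212,-0.05]],"turn":[0,0,0,0,0,0,0,0,0,0,0,0,0]}'
python3 -m crank '{"linear":[[0,0,0.015],[0,0,0.03],[0,0,0.04],[0,0,0.045],[0,0,0.045],[0,0,0.045],[0,0,0.045]],"turn":[0,0,0,0,0,0,0]}'
python3 -m crank '{"linear":[[0,0,0.0025],[0,0,0.005],[0,0,0.005],[0,0,0.005],[0,0,0.005],[0,0,0.005]],"turn":[0,0,0,0,0,0]}'
python3 -m crank '{"linear":[[0,0,0],[0,0,0]],"turn":[0,0]}'
```

```text
t: 7.57
eef_pos: [0.4629, -0.2203, 0.1017]
orientation: [0.124, 0.992, 0.001, -0.001]
force: [-0.2, 0.1, 0.2]
opening: 0.004
gripper_force: 0.0
t: 8.15
eef_pos: [0.4636, -0.2214, 0.0578]
orientation: [0.125, 0.992, 0.0, 0.0]
force: [-0.5, 1.9, 3.2]
opening: -0.003
gripper_force: 1.4
t: 8.65
eef_pos: [0.4639, -0.222, 0.0528]
orientation: [0.125, 0.992, 0.0, 0.001]
force: [-1.8, 3.6, 7.4]
opening: 0.002
gripper_force: 2.8
t: 8.82
eef_pos: [0.4639, -0.222, 0.0528]
orientation: [0.125, 0.992, 0.0, 0.001]
force: [-0.6, 2.7, 5.4]
opening: 0.0
gripper_force: 2.8
```

The readings are left about 10 N, middle about 2.2 N and right about 5.5 N, so the middle pad is the softest. Next I go above its tag and take a look.

```bash
python3 -m crank '{"linear":[[0,0,0],[0,0,-0.02],[0,0,-0.05],[0,0,-0.05],[-0.0385,0.2535,-0.05],[-0.0385,0.2535,-0.05],[-0.0385,0.2535,-0.05],[-0.0385,0.2535,-0.05],[-0.0385,0.2535,-0.05],[-0.0385,0.2535,-0.05],[-0.0385,0.2535,-0.05],[-0.0385,0.2535,-0.05],[-0.0385,0.2535,-0.05],[-0.0385,0.2535,-0.03],[-0.0385,0.2535,-0.03],[-0.0385,0.2535,-0.03]],"turn":[0,0,0,0,0,0,0,0,0,0,0,0,0,0,0,0]}'
python3 - <<'E'
from h import *
print(bot.read_state()["eef_pos"])
save("scene","s1");im=cv2.imread("pics/s1.png")
cv2.imwrite("pics/s1c.png",cv2.resize(im[160:290,210:370],None,fx=4.5,fy=4.5))
c=eyes.calibration("wrist");M=np.array(c["mount"]);R=Ro.from_quat([.124,.992,0,0]).as_matrix()
d=R@M[:3,:3]@np.linalg.inv(c["K"])@[45,344,1];o=R@M[:3,3]+[.4872,.2929,.1516]
print(o+d*(.057-o[2])/d[2])
E
```

```text
t: 10.15
eef_pos: [0.5617, 0.0125, 0.0813]
orientation: [0.126, 0.992, -0.0, -0.002]
force: [-0.7, -0.6, -0.9]
opening: 0.0
gripper_force: 0.0
[0.56173507 0.01247895 0.08130726]
[0.56046585 0.01663366 0.057     ]
```

View pics/s1c.png

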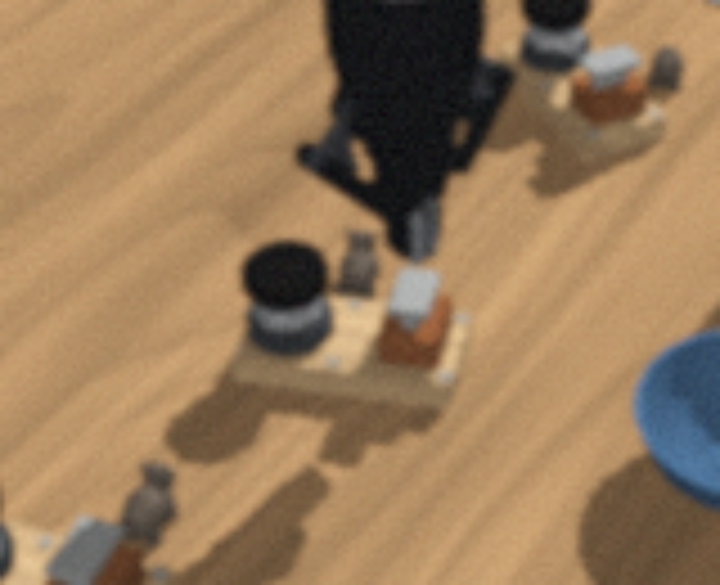

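The crop shows the fingertip directly above the middle tag head, at about (row 295, col 415) in the crop. The wrist estimate agrees to 4 mm, so I'll push.

```bash
python3 -m crank '{"linear":[[0,0,0.01],[0,0,0.018],[0,0,0.023],[0,0,0.027],[0,0,0.031],[0,0,0.035],[0,0,0.038],[0,0,0.038],[0,0,0.038],[0,0,0.038],[0,0,0.038]],"turn":[0,0,0,0,0,0,0,0,0,0,0]}'
```

```text
t: 11.12
eef_pos: [0.5639, 0.0143, 0.0442]
orientation: [0.125, 0.992, 0.0, 0.0]
force: [-0.5, -0.5, -0.7]
opening: -0.002
gripper_force: 0.0
```

```bash
python3 -m crank '{"linear":[[0,0,0.001],[0,0,0.002],[0,0,0.002],[0,0,0.002]],"turn":[0,0,0,0]}'
```

```text
t: 11.45
eef_pos: [0.564, 0.0142, 0.044]
orientation: [0.125, 0.992, 0.0, 0.001]
force: [-3.7, -0.2, 12.6]
opening: 0.003
gripper_force: 6.0
```

It's bottomed at z = 44 mm with 12.6 N. I'll come away and check.

```bash
python3 -m crank '{"linear":[[0,0,0],[0,0,-0.04],[0,0,-0.08],[0,0,-0.12],[0,0,-0.16],[0,0,-0.16],[0,0,-0.16],[0,0,-0.16],[0,0,-0.16]],"turn":[0,0,0,0,0,0,0,0,0]}'
python3 - <<'E'
from h import *
save("scene","s2");im=cv2.imread("pics/s2.png")
cv2.imwrite("pics/s2c.png",cv2.resize(im[150:310,160:390],None,fx=3.4,fy=3.4))
E
```

```text
t: 12.2
eef_pos: [0.5626, 0.0142, 0.2006]
orientation: [0.125, 0.992, 0.0, -0.001]
force: [-0.9, -0.1, -0.6]
opening: -0.001
gripper_force: 0.0
```

View pics/s2c.png

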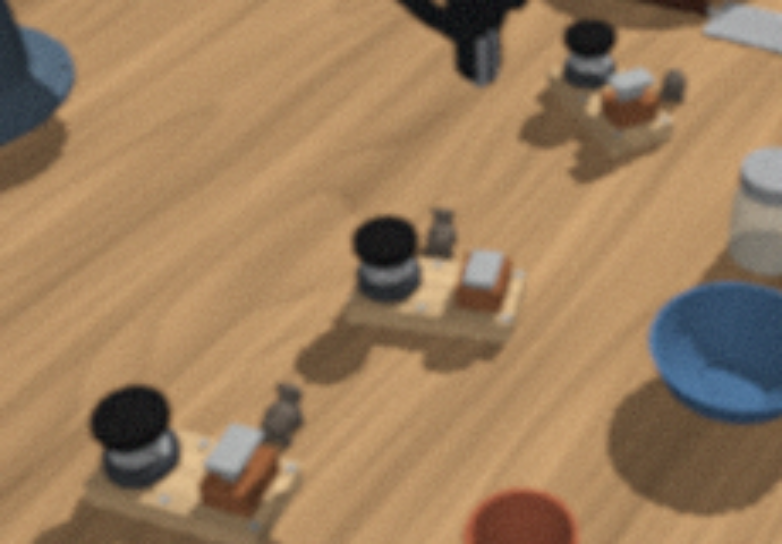

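The middle tag at crop (270,485) now sits on its holder. The other two tags at (85,630) and (450,235) stand up, all pads are up, and the figures haven't moved.

```bash
python3 -c "
from bench import bot
print(bot.job_done())"
```

```text
the job is handed in; nothing more can be done
None
```

The middle foot is the softest (about 2.2 N near 1 cm down, against about 10 N at 8 mm on the left and 5.5 N on the right); its tag is fully down, the other two are up, the bystanders show no movement in the last picture, and the job is handed in, though no verdict came back.

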